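# Shift the gated selector home

### The arm

A 7-joint arm with a two-finger parallel gripper is mounted at the origin on a cart in front of the work surface, level with it; the furniture and walls round the work are solid. World frame = base frame: x ahead of the robot, y to its left, z up, the work surface at z = 0. Lengths are in m, angles in rad, forces in N, time in s.
With the tool pointing down it reaches from about 0.35 to 0.9 m from the base axis. Payload 19.9 kg.
Tool frame: the origin (TCP) lies midway between the tips of the shut fingers; the grasp point (between the pads) lies 19 mm behind it; z points along the fingers, y is the line along which they close (so a half turn about z gives the same grasp; the last joint's range is limited). The gripper opens to 85 mm and grips with 20 to 120 N. Pads are 22 mm wide; open, the fingers measure 114 mm over their backs; the gripper's body (76 mm by 85 mm) begins 54 mm behind the grasp point. The pads swing forward as they close: fully open they stand 13 mm farther back than shut.
Start: joints at [1.125, 0.417, -0.01, 1.614, 0.005, 1.111, -0.053], TCP at [0.246, -0.575, 0.204] pointing down, gripper open.
Joint ranges: [-2.81, 2.81], [-0.39, 2.02], [-1.27, 1.25], [0.06, 2.57], [-1.19, 4.33], [0.19, 2], [-2.82, 2.82]. Speed limits (rad/s): [1.89, 1.89, 2.39, 2.39, 3.01, 3.01, 3.01].

### API

Orientations are given as a rotation vector (axis times angle).
In Python, from rig import ctrl, cams gives the robot as it stands.
- The arm moves only by the tool carry_out, never from a script. Its argument "rows" is a list of rows, each a list of 6 numbers: the shift along the tool's x, y, z in m, then the turn, a rotation vector about the tool's x, y, z in rad. In form: [[x, y, z, wx, wy, wz], ...]. A call has 1 to 12 rows; each row is the pose to reach, as a shift and turn from the pose commanded when the call began, along the tool's axes at that moment; what a row does not reach only later rows make up. A row lasts 1/8 s, in which the tool goes at most 62.5 mm and 10.7 degrees, less where a joint would pass 70% of its speed; a pose out of reach is approached as far as the arm can. A call with a gripper value outside its range is refused whole. "hand" is the finger opening in m, from 0 to 0.0854, set as the call begins (left out, the last holds). The fingers move at their own pace and stop on an object; "force" is the grip in N (left out, the last holds). Time passes only in rows, so rows that repeat a pose let the fingers close. It gives the time, the measured TCP pose, the force, the opening and the grip force at its end, in the units of the state.
- ctrl.get_state(): the state, without advancing time (a new reading comes with each control period).
- cams.get_image(name): name is "side" or "top"; returns (picture, depth): 420x560x3 uint8, red, green, blue; 420x560 float32, m along the optical axis (not along the pixel's ray), 0 where there is no reading.
- cams.calibration(name): a dict with "vfov" (degrees; the focal length in pixels is half the picture's height over the tangent of half this angle, whatever the lens; pixels are square), "cx", "cy" (the principal point, pixels), "cam_to_world" (4x4, takes a point from camera to world coordinates). Camera axes: x right, y up, looking along -z (the intrinsics and any distortion apply to the point x, -y, -z); pixel columns grow to the right and rows downward; lengths in m; the calibration is good to about 2 mm. A picture is of the moment at which its call begins. calibration takes no time and is no camera call.
- ctrl.job_done(): hands the job in; it is judged then, once.
The state is a dict: "time": time; "joint_pos": joint angles; "joint_velocities": joint speeds; "joint_torque": joint torques, N m; "eef_pos": TCP position; "tool_rot": TCP orientation; "contact_force": force on the tool from outside, world axes, zero at the start; "wrist_torque": the same for the moment, N m; "gripper_width": finger opening in m; "grip_force": force on a finger pad.
Only numpy, scipy, OpenCV 4.12 (cv2) and the standard library are available. Lean on these libraries where they do the work, as an engineer would, in place of code of your own. Each camera call takes 0.05 s, during which the arm holds its last target. There are 200 camera calls.

### The job

Put the selector on the small gearbox into gear: gently push its black knob with the fingers along the long leg of the L-shaped slot to the corner, then sideways along the short leg until it is fully home at the closed end. Only push it: do not squeeze the knob, pull it up or lift it, and leave the collets, the arbor and the tin round the gearbox where they are.

Things in the scene. Friction and masses are not known exactly. Their poses are not given: they have to be found in the camera images.
- gate: Selector gearbox, screwed down: grey housing 156 (x) by 136 (y) mm, steel gate plate with an L-shaped slot on top, 50 mm above the bench. A shaft with a brass pinion sticks out 30 mm on its -y side. Only 3 mm screw heads at the corners and the selector stand above the plate. Origin: centre of its underside; z up, x along the slot's long leg (start to corner), y along the short leg (corner to end)
- knob (a point): Centre of the selector's round black knob, 28 mm across, 28 mm high, 26 mm above the plate (76 above the bench). Below it a 14 mm stem, a 22 mm collar 1.5 to 4.5 mm above the plate, and a 12 mm pin in the slot. It slides upright, never tips; friction about 1.5 N; stays where left. Starts in the first 35 mm of the long leg. About 3 N (spring, weight) keep it down; it can be pulled up 12 mm
- slot_start (a point): Start of the long leg: the pin's rearmost centre, on the plate's top; in the gate's frame (-45, -30, 50) mm. The slot is 16 mm wide (2 mm play round the pin)
- slot_corner (a point): Corner of the L: crossing of the slot's two centre lines, on the plate's top; in the gate's frame (40, -30, 50) mm. The slot's outer wall lets the pin 2 mm farther
- slot_end (a point): Closed end of the short leg, on the plate's top: where the pin's centre belongs when home; in the gate's frame (40, 30, 50) mm. The slot's end wall lets the pin 2 mm farther
- steel_collet: Loose steel collet, 21 mm across, 29 mm high, standing beside the +y side of the gearbox; leave alone. Origin under its centre
- brass_collet: Loose brass collet, 22 mm across, 32 mm high, standing beside the +y side of the gearbox; leave alone. Origin under its centre
- small_tin: Loose round tin, 35 mm across, 16 mm high, beside the +y side of the gearbox; leave alone. Origin under its centre
- arbor: Loose steel arbor, 110 mm long, 18 mm thick, lying in front of the -x side of the gearbox; leave alone. Origin under its centre, its length along its x

How it is judged:
On the way:
1. the selector is at the corner of the slot (x of knob in the frame of gate above 0.033 m and y of knob in the frame of gate below -0.018 m), for 0.02 s.
At the end, for the whole second after the job is handed in: The selector is down and stays within 6 mm of the closed end of the short leg, and the collets, tin and arbor are within 20 mm of where they stood (horizontal distance between knob and slot_end below 0.006 m and z of knob in the frame of gate below 0.079 m and distance of each of steel_collet, brass_collet, small_tin, arbor from where it was at the start of the episode below 0.02 m); the robot touches nothing.
It fails at once if the selector is pulled up (more than 4 mm) (z of knob in the frame of gate above 0.08 m).
It fails at once if the knob is squeezed or shoved hard (over 35 N from the fingers) (contact force between the fingers and selector above 35 N).
It fails at once if a collet, the tin or the arbor is moved by more than 20 mm (distance of any of steel_collet, brass_collet, small_tin, arbor from where it was at the start of the episode above 0.02 m).
It also fails if it takes over 40 s, if anything falls off the work surface, if the arm or the gripper's body presses on something with over 40 N, if the wrist force passes 120 N, or if a joint passes its speed limit or range.

## Working session

There is one attempt and no reset: what is moved stays moved. The work goes in short steps, Python scripts to look and compute and a tool call to move; the robot and the scene stay as the last step left them, time stands still between calls to the robot, and variables do not carry over. Pictures are saved under pics/ and viewed, at most 10 in all, crops included, and the job is handed in when it is done.

Besides the shell and the picture viewer there is one more tool, called after "Call:" as name(argument=value, ...), one argument or row to a line, values as JSON. carry_out: Moves the arm, as the interface text tells. Its arguments: {"type":"object","properties":{"rows":{"type":"array"},"hand":{"type":"number"},"force":{"type":"number"}},"required":["rows"]}

```bash
mkdir -p pics; cat > h.py <<'E'
import numpy as np, cv2
from rig import ctrl, cams
def snap(n,f):
    im,d=cams.get_image(n); cv2.imwrite(f'pics/{f}.png',im[:,:,::-1]); np.save(f'pics/{f}.npy',d); return im,d
def ray(n,u,v):
    c=cams.calibration(n); T=np.array(c['cam_to_world']); f=210/np.tan(np.radians(c['vfov'])/2)
    d=np.array([(u-c['cx'])/f,-(v-c['cy'])/f,-1]); return T[:3,3],T[:3,:3]@d
def atdepth(n,u,v,z): o,d=ray(n,u,v); return o+d*z
def atz(n,u,v,z): o,d=ray(n,u,v); return o+d*(z-o[2])/d[2]
E
python3 - <<'E'
from h import *
for n in('side','top'):
    snap(n,n+'0'); print(n,{k:np.round(v,3) if not isinstance(v,str) else v for k,v in cams.calibration(n).items()})
print(ctrl.get_state())
E
```

```text
side {'vfov': np.float64(43.497), 'cx': np.float64(281.877), 'cy': np.float64(206.52), 'cam_to_world': array([[-0.929,  0.178, -0.323,  0.196],
       [-0.369, -0.455,  0.811,  0.625],
       [-0.002,  0.873,  0.488,  0.52 ],
       [ 0.   ,  0.   ,  0.   ,  1.   ]])}
top {'vfov': np.float64(45.635), 'cx': np.float64(273.672), 'cy': np.float64(200.081), 'cam_to_world': array([[ 0.017,  0.991, -0.131,  0.386],
       [-1.   ,  0.018,  0.009, -0.083],
       [ 0.012,  0.131,  0.991,  0.902],
       [ 0.   ,  0.   ,  0.   ,  1.   ]])}
{'time': 0.1, 'joint_pos': array([ 1.12552001,  0.41793176, -0.01030959,  1.61407028,  0.00468844,
        1.11067596, -0.05299546]), 'joint_velocities': array([-2.48437536e-05, -1.72286844e-03, -1.76942502e-03, -1.60265853e-03,
        1.03630414e-03, -5.74640045e-05,  1.17624072e-03]), 'joint_torque': array([ 3.12698379e-03, -8.65820861e+01,  6.80809803e-01, -4.35636449e+01,
        1.91495981e-02,  5.04325973e-03, -6.80588369e-05]), 'eef_pos': array([ 0.24543295, -0.57445219,  0.20383026]), 'tool_rot': array([-3.07677920e+00, -6.29765711e-01,  4.41962421e-04]), 'contact_force': array([ 0.00714054,  0.49498599, -0.89333372]), 'wrist_torque': array([ 0.01851357, -0.01985246, -0.02024254]), 'grip_force': 0.0, 'gripper_width': 0.08526296666472256}
```

View pics/top0.png

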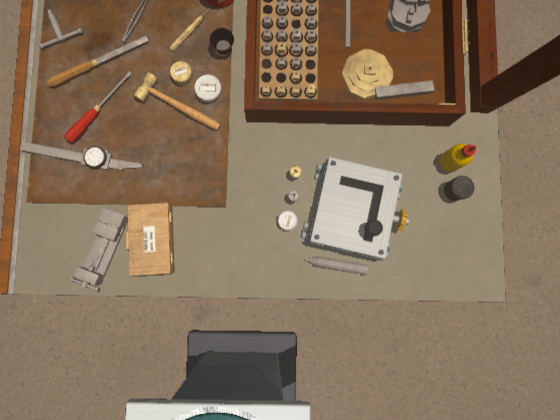

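View pics/side0.png

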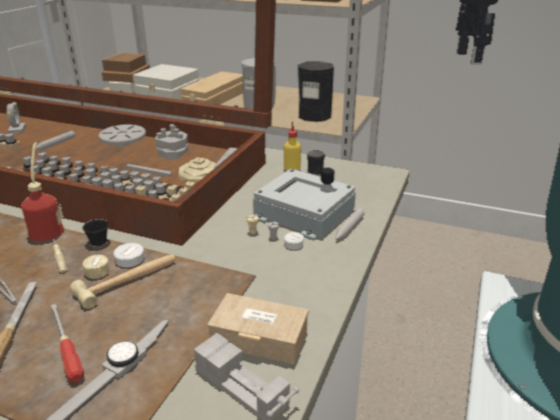

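The top view shows the gearbox at about (355,208), the knob at (373,229), the slot corner near (381,188) and the slot end near (343,181). The side view shows the knob at (327,176). I'll enlarge both.

```bash
python3 - <<'E'
import cv2,numpy as np
a=cv2.imread('pics/top0.png')[140:280,270:420]; b=cv2.imread('pics/side0.png')[150:260,230:380]
cv2.imwrite('pics/tc.png',cv2.resize(a,None,fx=4,fy=4,interpolation=cv2.INTER_CUBIC))
cv2.imwrite('pics/sc.png',cv2.resize(b,None,fx=5,fy=5,interpolation=cv2.INTER_CUBIC))
E
```

```text
(no output)
```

View pics/tc.png

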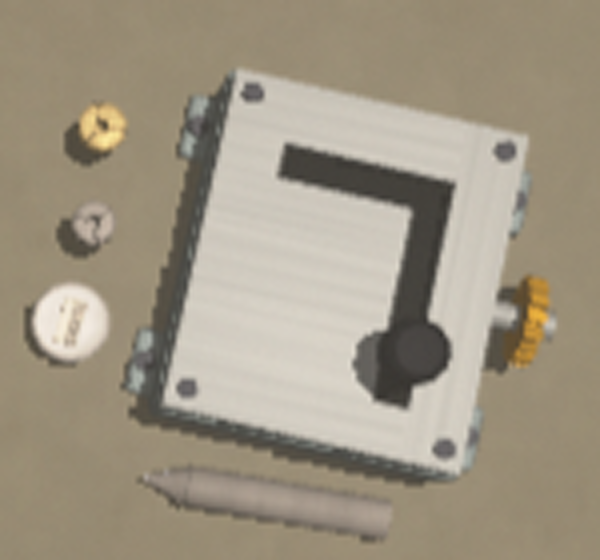

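View pics/sc.png

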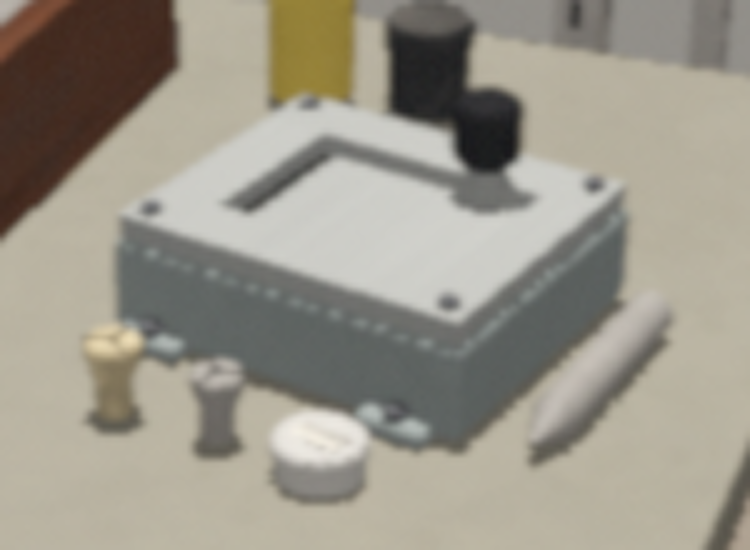

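The crops show the four plate corners and screws, the L-slot and the knob clearly in both views. In the top crop the knob's top is at (420,348). I'll triangulate these points and fit the gate pose.

```bash
cat > m.py <<'E'
from h import *
P={'TL':((237,68),(122,215)),'TR':((528,135),(308,95)),'BR':((464,478),(627,187)),'BL':((163,407),(462,322)),
'sTL':((252,92),(151,208)),'sTR':((505,151),(310,104)),'sBR':((445,448),(594,184)),'sBL':((187,387),(449,302)),'knobtop':((421,347),(488,104)),'oc':((455,183),(328,138))}
W={}
for k,(a,b) in P.items():
    o1,d1=ray('top',270+a[0]/4-.4,140+a[1]/4-.4); o2,d2=ray('side',230+b[0]/5-.4,150+b[1]/5-.4)
    s=np.linalg.lstsq(np.c_[d1,-d2],o2-o1,rcond=None)[0]; p,q=o1+d1*s[0],o2+d2*s[1]
    W[k]=(p+q)/2; print(k,W[k].round(4),'gap',np.linalg.norm(p-q).round(4), 'topz50',atz('top',270+a[0]/4-.4,140+a[1]/4-.4,.05).round(4)[:2],'sidez50',atz('side',230+b[0]/5-.4,150+b[1]/5-.4,.05).round(4)[:2])
# fit gate from top view and side view separately at z=.05
def fit(n,i):
    L={'TL':(78,68),'TR':(78,-68),'BR':(-78,-68),'BL':(-78,68)}
    s,o=((4,(270,140)) if n=='top' else (5,(230,150)))
    A=np.array(list(L.values()))/1000; B=np.array([atz(n,o[0]+P[k][i][0]/s-.4,o[1]+P[k][i][1]/s-.4,.05)[:2] for k in L])
    H=A.T@(B-B.mean(0)); th=np.arctan2(H[0,1]-H[1,0],H[0,0]+H[1,1]); c,s_=np.cos(th),np.sin(th); R=np.array([[c,-s_],[s_,c]])
    t=B.mean(0); print(n,'th',th,'t',t.round(4),'res',np.abs(A@R.T+t-B).max().round(4)); return R,t
for n,i in(('top',0),('side',1)):
    R,t=fit(n,i)
    for nm,p in(('start',(-45,-30)),('corner',(40,-30)),('end',(40,30))): print(nm,(R@np.array(p)/1000+t).round(4))
    kx=atz('top',270+421/4-.4,140+347/4-.4,.09)[:2]; print('knob top-view in gate',(R.T@(kx-t)).round(4),kx.round(4))
E
python3 m.py; python3 - <<'E'
from h import *
d=np.load('pics/top0.npy')
for u,v in((375,226),(345,210)): print(atdepth('top',u,v,d[v,u]).round(4))
for f,o in(('top0',(0,0)),):
    T=np.array(cams.calibration('top')['cam_to_world'])
s=ctrl.get_state()
from scipy.spatial.transform import Rotation as R
print(R.from_rotvec(s['tool_rot']).as_matrix().round(3))
E
```

```text
TL [ 0.5766 -0.1856  0.0509] gap 0.0005 topz50 [ 0.577  -0.1857] sidez50 [ 0.577  -0.1872]
TR [ 0.5489 -0.3123  0.0511] gap 0.0014 topz50 [ 0.5498 -0.3124] sidez50 [ 0.5489 -0.3145]
BR [ 0.402  -0.2826  0.0493] gap 0.0019 topz50 [ 0.4011 -0.2826] sidez50 [ 0.4026 -0.2809]
BL [ 0.4292 -0.1542  0.0515] gap 0.0007 topz50 [ 0.429  -0.1544] sidez50 [ 0.4303 -0.1567]
sTL [ 0.5663 -0.1917  0.0528] gap 0.0009 topz50 [ 0.5665 -0.1922] sidez50 [ 0.569  -0.1966]
sTR [ 0.5425 -0.3015  0.0526] gap 0.0011 topz50 [ 0.5425 -0.3023] sidez50 [ 0.545  -0.3066]
sBR [ 0.4139 -0.2741  0.0525] gap 0.0006 topz50 [ 0.4137 -0.2747] sidez50 [ 0.4153 -0.2787]
sBL [ 0.4376 -0.1643  0.0526] gap 0.0002 topz50 [ 0.4377 -0.1646] sidez50 [ 0.4391 -0.1687]
knobtop [ 0.4535 -0.2568  0.0877] gap 0.0001 topz50 [ 0.4566 -0.2649] sidez50 [ 0.476  -0.3336]
oc [ 0.5278 -0.2806  0.0492] gap 0.0008 topz50 [ 0.528  -0.2803] sidez50 [ 0.5268 -0.2791]
top th -0.2072210381821898 t [ 0.4892 -0.2338] res 0.004
start [ 0.439  -0.2539]
corner [ 0.5222 -0.2714]
end [ 0.5345 -0.2127]
knob top-view in gate [-0.0306 -0.0295] [ 0.4532 -0.2563]
side th -0.21674287647922358 t [ 0.4897 -0.2348] res 0.005
start [ 0.4393 -0.2544]
corner [ 0.5223 -0.2727]
end [ 0.5352 -0.2141]
knob top-view in gate [-0.031  -0.0288] [ 0.4532 -0.2563]
[ 0.454  -0.2571  0.0876]
[ 0.4837 -0.2135  0.051 ]
[[ 0.92   0.393 -0.   ]
 [ 0.393 -0.92   0.001]
 [-0.    -0.001 -1.   ]]
```

Call:
carry_out(
  rows=[
    [0.03,-0.024,0,0,0,0.07],
    [0.07,-0.057,0,0,0,0.16],
    [0.11,-0.09,0,0,0,0.25],
    [0.15,-0.122,0,0,0,0.34],
    [0.19,-0.155,0,0,0,0.43],
    [0.23,-0.187,0,0,0,0.52],
    [0.265,-0.216,0,0,0,0.58],
    [0.286,-0.232,0,0,0,0.614],
    [0.286,-0.232,0,0,0,0.614],
    [0.286,-0.232,0,0,0,0.614],
    [0.286,-0.232,0,0,0,0.614],
  ],
  hand=0,
  force=20,
)

```text
time: 1.48
eef_pos: [0.4169, -0.2498, 0.2043]
tool_rot: [3.124, -0.331, -0.0]
contact_force: [0.2, 0.3, 0.3]
gripper_width: -0.0
grip_force: 0.0
```

```bash
cat >> h.py <<'E'
from scipy.spatial.transform import Rotation as Ro
th=-.211; G=np.array([[np.cos(th),-np.sin(th)],[np.sin(th),np.cos(th)]]); t0=np.array([.490,-.2335])
def st():
    s=ctrl.get_state(); print('t',s['time'],'gate xy',(G.T@(s['eef_pos'][:2]-t0)).round(4),'z',s['eef_pos'][2].round(4),'F',np.r_[G.T@s['contact_force'][:2],s['contact_force'][2]].round(2),'w',round(s['gripper_width'],4)); R=Ro.from_rotvec(s['tool_rot']).as_matrix(); print('tilt',R[:,2].round(3),'yaw err',np.arctan2(R[1,0],R[0,0])-th)
E
python3 -c "from h import *; st()"
```

```text
t 1.475 gate xy [-0.068  -0.0312] z 0.2043 F [0.11 0.35 0.33] w -0.0
tilt [-0. -0. -1.] yaw err -0.0003771562721162913
```

Call:
carry_out(
  rows=[
    [0,-0.001,0.04,0,0,0],
    [0,-0.001,0.08,0,0,0],
    [0,-0.001,0.11,0,0,0],
    [0,-0.001,0.13,0,0,0],
    [0,-0.001,0.138,0,0,0],
    [0,-0.001,0.138,0,0,0],
    [0,-0.001,0.138,0,0,0],
  ],
)

```text
time: 2.35
eef_pos: [0.418, -0.2484, 0.0672]
tool_rot: [3.124, -0.33, 0.002]
contact_force: [-0.5, 0.1, 0.7]
gripper_width: -0.0002
grip_force: 0.0
```

```bash
python3 - <<'E'
from h import *
st()
a=snap('top','t1')[0][140:280,270:420];b=snap('side','s1')[0][150:260,230:380]
a=cv2.resize(a,(396,370),interpolation=cv2.INTER_CUBIC);b=cv2.resize(b,(400,370),interpolation=cv2.INTER_CUBIC)
cv2.imwrite('pics/c1.png',np.hstack([a,b])[:,:,::-1])
E
```

```text
t 2.35 gate xy [-0.0673 -0.0296] z 0.0672 F [-0.54 -0.05  0.75] w -0.0002
tilt [ 0.001 -0.001 -1.   ] yaw err 0.0005673553709631962
```

View pics/c1.png

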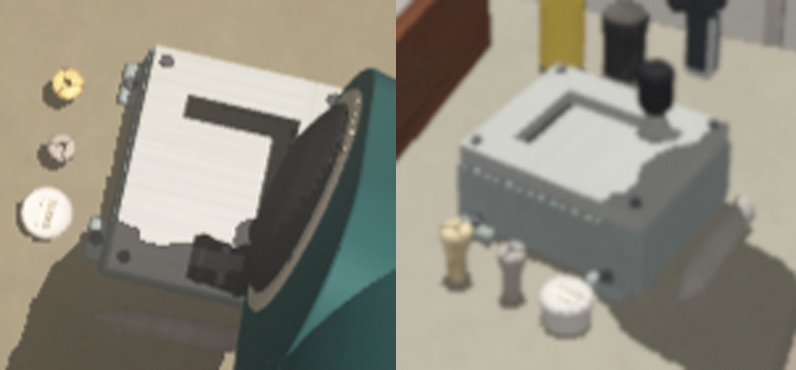

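The fingers stand at tip height just on the -x side of the knob, with clear space between. Now I'll push along the long leg.

Call:
carry_out(
  rows=[
    [0.004,0,0,0,0,0],
    [0.008,0,0,0,0,0],
    [0.012,0,0,0,0,0],
    [0.016,0,0,0,0,0],
    [0.022,0,0,0,0,0],
    [0.028,0,0,0,0,0],
    [0.034,0,0,0,0,0],
    [0.04,0,0,0,0,0],
    [0.046,0,0,0,0,0],
    [0.052,0,0,0,0,0],
    [0.056,0,0,0,0,0],
    [0.058,0,0,0,0,0],
  ],
)

```text
time: 3.95
eef_pos: [0.4745, -0.2601, 0.0663]
tool_rot: [-3.124, 0.329, 0.0]
contact_force: [0.8, 0.1, -0.8]
gripper_width: -0.0001
grip_force: 0.0
```

```bash
python3 - <<'E'
from h import *
st()
a=snap('top','t2')[0][140:280,270:420];b=snap('side','s2')[0][150:260,230:380]
a=cv2.resize(a,(396,370),interpolation=cv2.INTER_CUBIC);b=cv2.resize(b,(400,370),interpolation=cv2.INTER_CUBIC)
cv2.imwrite('pics/c2.png',np.hstack([a,b])[:,:,::-1])
E
```

```text
t 3.95 gate xy [-0.0096 -0.0293] z 0.0663 F [ 0.81  0.23 -0.8 ] w -0.0001
tilt [-0.  0. -1.] yaw err 0.0009014458361152056
```

View pics/c2.png

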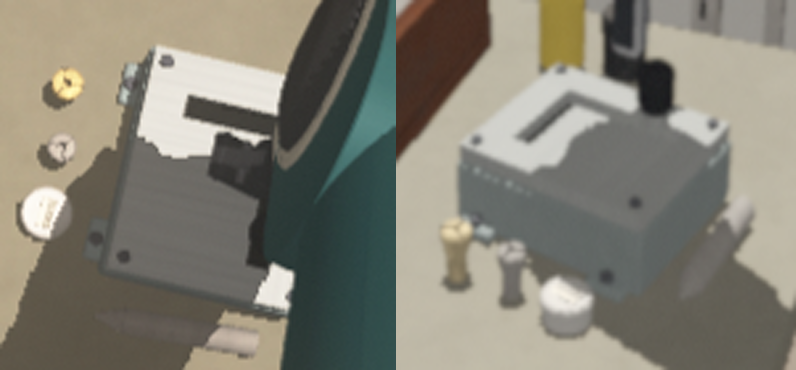

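The side view shows the knob unmoved at crop (655,85), while the fingers have gone past it. I'll compare where the TCP should project with what the picture and depth show.

```bash
python3 - <<'E'
from h import *
def proj(n,p):
    c=cams.calibration(n);T=np.array(c['cam_to_world']);f=210/np.tan(np.radians(c['vfov'])/2)
    q=T[:3,:3].T@(np.array(p)-T[:3,3]); return np.array([c['cx']+f*q[0]/-q[2],c['cy']-f*q[1]/-q[2],-q[2]])
for f,p in(('s1',(.418,-.2484,.067)),('s2',(.4745,-.2601,.0663))):
    q=proj('side',p); print(f,q.round(3),'crop',((q[:2]-[230,150])*[400/150,370/110]).round(0))
    d=np.load(f'pics/{f}.npy')
    for cx,cy in(((703,60),(703,70),(655,85)) if f=='s1' else ((627,40),(627,62),(655,85),(640,20))):
        u=int(230+(cx-396)*150/400);v=int(150+cy*110/370); print((cx,cy),atdepth('side',u,v,d[v,u]).round(3))
im=cv2.imread('pics/s2.png')[60:240,230:400]; cv2.imwrite('pics/s2c.png',cv2.resize(im,None,fx=3.3,fy=3.3,interpolation=cv2.INTER_CUBIC))
E
```

```text
s1 [343.314 184.95    1.001] crop [302. 118.]
(703, 60) [ 0.414 -0.237  0.11 ]
(703, 70) [ 0.414 -0.238  0.104]
(655, 85) [ 0.449 -0.242  0.085]
s2 [316.985 177.972   1.029] crop [232.  94.]
(627, 40) [ 0.473 -0.245  0.109]
(627, 62) [ 0.522 -0.402  0.018]
(655, 85) [ 0.449 -0.241  0.086]
(640, 20) [ 0.466 -0.255  0.118]
```

View pics/s2c.png

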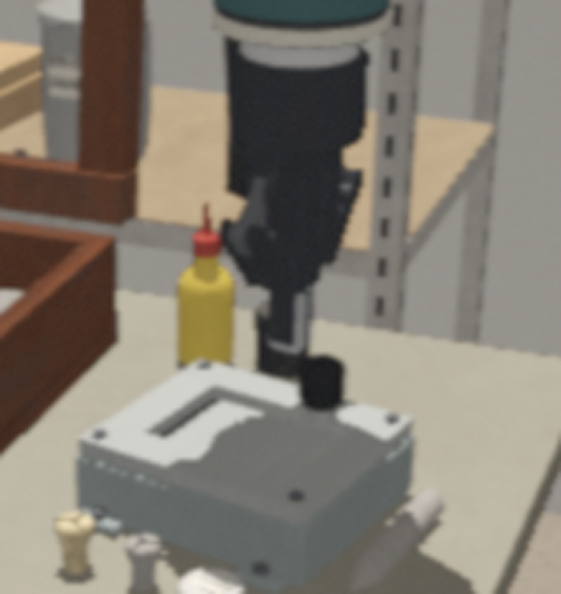

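```bash
python3 - <<'E'
from h import *
c=cams.calibration('side');T=np.array(c['cam_to_world']);f=210/np.tan(np.radians(c['vfov'])/2)
for s,e in(('s1',(.418,-.2484)),('s2',(.4745,-.2601))):
    d=np.load(f'pics/{s}.npy');v,u=np.mgrid[0:420,0:560]
    q=np.stack([(u-c['cx'])/f*d,-(v-c['cy'])/f*d,-d],-1)@T[:3,:3].T+T[:3,3]
    m=(d>0)&(np.hypot(q[...,0]-e[0],q[...,1]-e[1])<.03)
    for z in np.arange(.055,.16,.006):
        k=m&(abs(q[...,2]-z)<.003)
        if k.any(): g=(q[k][:,:2]-t0)@G; print(s,round(z,3),k.sum(),g.min(0).round(3),g.max(0).round(3))
print(ctrl.get_state()['joint_pos'])
E
```

```text
s1 0.055 77 [-0.075 -0.058] [-0.038 -0.001]
s1 0.061 3 [-0.039 -0.028] [-0.038 -0.023]
s1 0.067 9 [-0.045 -0.033] [-0.04  -0.018]
s1 0.073 17 [-0.045 -0.032] [-0.04  -0.016]
s1 0.079 15 [-0.046 -0.029] [-0.041 -0.016]
s1 0.085 16 [-0.045 -0.031] [-0.04  -0.017]
s1 0.091 18 [-0.045 -0.033] [-0.038 -0.019]
s1 0.097 23 [-0.077 -0.034] [-0.054 -0.02 ]
s1 0.103 27 [-0.079 -0.035] [-0.056 -0.017]
s1 0.109 39 [-0.078 -0.034] [-0.061 -0.013]
s1 0.115 43 [-0.078 -0.037] [-0.06  -0.012]
s1 0.121 42 [-0.08  -0.035] [-0.059 -0.014]
s1 0.127 42 [-0.079 -0.036] [-0.059 -0.014]
s1 0.133 29 [-0.079 -0.037] [-0.059 -0.012]
s1 0.139 21 [-0.081 -0.056] [-0.075 -0.014]
s1 0.145 51 [-0.082 -0.056] [-0.06 -0.  ]
s1 0.151 44 [-0.08  -0.056] [-0.063 -0.   ]
s1 0.157 26 [-0.083 -0.045] [-0.069 -0.002]
s2 0.055 76 [-0.039 -0.054] [ 0.016 -0.003]
s2 0.061 10 [-0.037 -0.025] [-0.026 -0.019]
s2 0.067 16 [-0.038 -0.022] [-0.025 -0.015]
s2 0.073 18 [-0.036 -0.018] [-0.022 -0.014]
s2 0.079 18 [-0.037 -0.019] [-0.022 -0.014]
s2 0.085 22 [-0.037 -0.022] [-0.02  -0.013]
s2 0.091 59 [-0.039 -0.041] [-0.02  -0.015]
s2 0.097 22 [-0.02  -0.033] [ 0.001 -0.021]
s2 0.103 28 [-0.02  -0.033] [-0.003 -0.013]
s2 0.109 38 [-0.021 -0.034] [-0.002 -0.013]
s2 0.115 39 [-0.021 -0.033] [-0.003 -0.013]
s2 0.121 44 [-0.021 -0.038] [-0.001 -0.014]
s2 0.127 42 [-0.021 -0.045] [-0.001 -0.012]
s2 0.133 27 [-0.02  -0.039] [-0.001 -0.013]
s2 0.139 29 [-0.023 -0.056] [-0.007 -0.   ]
s2 0.145 57 [-0.024 -0.056] [-0.001 -0.   ]
s2 0.151 41 [-0.022 -0.057] [-0.004 -0.001]
s2 0.157 28 [-0.025 -0.042] [-0.009 -0.004]
[ 0.53726181  0.44922827 -0.11399457  1.93218625  0.07140536  0.76403499
 -1.39802886]
```

Depth shows the finger tips end at z ≈ 0.095, about 28 mm above the reported TCP height, so they passed over the knob (top at 0.090) without touching it. The xy positions agree. I'll go back with a little lift, then come down lower behind the knob.

Call:
carry_out(
  rows=[
    [0,0,-0.02,0,0,0],
    [-0.02,0,-0.02,0,0,0],
    [-0.045,0,-0.02,0,0,0],
    [-0.06,0,-0.02,0,0,0],
    [-0.06,0,-0.02,0,0,0],
    [-0.06,0,-0.005,0,0,0],
    [-0.06,0,0.008,0,0,0],
    [-0.06,0,0.016,0,0,0],
    [-0.06,0,0.021,0,0,0],
    [-0.06,0,0.024,0,0,0],
    [-0.06,0,0.024,0,0,0],
    [-0.06,0,0.024,0,0,0],
  ],
)

```text
time: 5.55
eef_pos: [0.4158, -0.2477, 0.0426]
tool_rot: [3.124, -0.33, 0.001]
contact_force: [0.3, 0.3, 0.5]
gripper_width: 0.0001
grip_force: 0.0
```

```bash
cat >> h.py <<'E'
def tip(name,r=.03):
    s=ctrl.get_state(); c=cams.calibration('side');T=np.array(c['cam_to_world']);f=210/np.tan(np.radians(c['vfov'])/2)
    d=snap('side',name)[1];v,u=np.mgrid[0:420,0:560]
    q=np.stack([(u-c['cx'])/f*d,-(v-c['cy'])/f*d,-d],-1)@T[:3,:3].T+T[:3,3]
    g=(q[...,:2]-t0)@G; e=G.T@(s['eef_pos'][:2]-t0)
    m=(d>0)&(abs(g[...,0])<.078)&(abs(g[...,1])<.068)
    for z in np.arange(.06,.13,.006):
        k=m&(abs(q[...,2]-z)<.003)
        if k.any(): x=g[k]; h,_=np.histogram(x[:,0],np.arange(-.09,.09,.01)); print(round(z,3),x.min(0).round(3),x.max(0).round(3),h)
E
python3 -c "
from h import *
st();tip('s3')"
```

```text
t 5.55 gate xy [-0.0696 -0.0294] z 0.0426 F [0.2  0.36 0.48] w 0.0001
tilt [ 0. -0. -1.] yaw err 0.0007576510240739909
0.06 [-0.039 -0.029] [-0.025 -0.016] [ 0  0  0  0  0 11  6  0  0  0  0  0  0  0  0  0  0]
0.066 [-0.043 -0.029] [-0.025 -0.016] [ 0  0  0  0  5 10  3  0  0  0  0  0  0  0  0  0  0]
0.072 [-0.077 -0.032] [-0.023 -0.013] [ 0  8  5  1 18 15  8  0  0  0  0  0  0  0  0  0  0]
0.078 [-0.078 -0.032] [-0.022 -0.012] [ 0 12  7  0 16 13  9  0  0  0  0  0  0  0  0  0  0]
0.084 [-0.078 -0.029] [-0.021 -0.013] [ 0 15 13  0 11 19 12  0  0  0  0  0  0  0  0  0  0]
0.09 [-0.078 -0.038] [-0.02  -0.014] [ 0 17 12  0 15 37 28  2  0  0  0  0  0  0  0  0  0]
0.096 [-0.078 -0.025] [-0.059 -0.012] [ 0 16 12  1  0  0  0  0  0  0  0  0  0  0  0  0  0]
0.102 [-0.078 -0.032] [-0.058 -0.012] [ 0 15 14  2  0  0  0  0  0  0  0  0  0  0  0  0  0]
0.108 [-0.077 -0.041] [-0.062 -0.013] [ 0 11  8  0  0  0  0  0  0  0  0  0  0  0  0  0  0]
0.114 [-0.078 -0.052] [-0.064 -0.001] [0 3 1 0 0 0 0 0 0 0 0 0 0 0 0 0 0]
0.12 [-0.078 -0.037] [-0.058  0.006] [ 0  6 18  2  0  0  0  0  0  0  0  0  0  0  0  0  0]
0.126 [-0.078 -0.014] [-0.057  0.009] [ 0  6 15  2  0  0  0  0  0  0  0  0  0  0  0  0  0]
```

The tips are now at z ≈ 0.070, level with the knob and clear behind it. Pushing.

Call:
carry_out(
  rows=[
    [0.006,0,0,0,0,0],
    [0.01,0,0,0,0,0],
    [0.014,0,0,0,0,0],
    [0.019,0,0,0,0,0],
    [0.025,0,0,0,0,0],
    [0.031,0,0,0,0,0],
    [0.038,0,0,0,0,0],
    [0.045,0,0,0,0,0],
    [0.052,0,0,0,0,0],
    [0.058,0,0,0,0,0],
    [0.062,0,0,0,0,0],
    [0.064,0,0,0,0,0],
  ],
)

```text
time: 7.1
eef_pos: [0.4784, -0.261, 0.0423]
tool_rot: [-3.124, 0.33, 0.0]
contact_force: [-1.4, -0.2, 1.4]
gripper_width: -0.0
grip_force: 0.8
```

```bash
python3 -c "
from h import *
st();tip('s4')"
```

```text
t 7.1 gate xy [-0.0056 -0.0293] z 0.0423 F [-1.36 -0.52  1.35] w -0.0
tilt [-0.  0. -1.] yaw err 0.0007448438603500362
0.06 [ 0.009 -0.03 ] [ 0.024 -0.02 ] [ 0  0  0  0  0  0  0  0  0  1 17  2  0  0  0  0  0]
0.066 [ 0.007 -0.028] [ 0.025 -0.016] [0 0 0 0 0 0 0 0 0 6 8 3 0 0 0 0 0]
0.072 [-0.015 -0.036] [ 0.029 -0.015] [ 0  0  0  0  0  0  0  8  8  8 15 10  0  0  0  0  0]
0.078 [-0.017 -0.035] [ 0.028 -0.012] [ 0  0  0  0  0  0  0 18  9  8 14  6  0  0  0  0  0]
0.084 [-0.017 -0.034] [ 0.028 -0.014] [ 0  0  0  0  0  0  0 20 10 11 15  9  0  0  0  0  0]
0.09 [-0.017 -0.038] [ 0.03  -0.013] [ 0  0  0  0  0  0  0 19 14 10 30 29  0  0  0  0  0]
0.096 [-0.017 -0.034] [ 0.016 -0.014] [ 0  0  0  0  0  0  0 21 14  3  1  0  0  0  0  0  0]
0.102 [-0.017 -0.037] [ 0.003 -0.015] [ 0  0  0  0  0  0  0 21 12  3  0  0  0  0  0  0  0]
0.108 [-0.017 -0.04 ] [ 0.002 -0.014] [ 0  0  0  0  0  0  0 23  7  1  0  0  0  0  0  0  0]
0.114 [-0.019 -0.054] [-0.011 -0.014] [ 0  0  0  0  0  0  0 25  0  0  0  0  0  0  0  0  0]
0.12 [-0.019 -0.059] [0.006 0.007] [ 0  0  0  0  0  0  0 55 14 13  0  0  0  0  0  0  0]
0.126 [-0.019 -0.065] [0.007 0.01 ] [ 0  0  0  0  0  0  0 56  6 12  0  0  0  0  0  0  0]
```

Call:
carry_out(
  rows=[
    [0.005,0,0,0,0,0],
    [0.01,0,0,0,0,0],
    [0.014,0,0,0,0,0],
    [0.017,0,0,0,0,0],
    [0.019,0,0,0,0,0],
    [0.02,0,0,0,0,0],
    [0.021,0,0,0,0,0],
    [0.0215,0,0,0,0,0],
    [0.0215,0,0,0,0,0],
  ],
)

```text
time: 8.28
eef_pos: [0.4992, -0.2654, 0.0423]
tool_rot: [-3.124, 0.33, 0.0]
contact_force: [-1.0, -1.0, 0.4]
gripper_width: -0.0001
grip_force: 0.7
```

```bash
python3 -c "
from h import *
st();tip('s5')"
```

```text
t 8.275 gate xy [ 0.0157 -0.0293] z 0.0423 F [-0.76 -1.19  0.35] w -0.0001
tilt [-0.  0. -1.] yaw err 0.0007641170829928434
0.06 [ 0.033 -0.033] [ 0.045 -0.017] [ 0  0  0  0  0  0  0  0  0  0  0  0 15  7  0  0  0]
0.066 [ 0.028 -0.027] [ 0.048 -0.016] [ 0  0  0  0  0  0  0  0  0  0  0  3 10  5  0  0  0]
0.072 [ 0.007 -0.033] [ 0.048 -0.014] [ 0  0  0  0  0  0  0  0  0  6  6  9 16  7  0  0  0]
0.078 [ 0.005 -0.035] [ 0.048 -0.013] [ 0  0  0  0  0  0  0  0  0 16 10  6 14 10  0  0  0]
0.084 [ 0.004 -0.036] [ 0.049 -0.011] [ 0  0  0  0  0  0  0  0  0 17 16  5 18  8  0  0  0]
0.09 [ 0.005 -0.04 ] [ 0.052 -0.012] [ 0  0  0  0  0  0  0  0  0 17 16  9 33 26  3  0  0]
0.096 [ 0.005 -0.036] [ 0.043 -0.014] [ 0  0  0  0  0  0  0  0  0 20 14  4  0  1  0  0  0]
0.102 [ 0.004 -0.034] [ 0.022 -0.013] [ 0  0  0  0  0  0  0  0  0 20 15  3  0  0  0  0  0]
0.108 [ 0.004 -0.039] [ 0.021 -0.012] [ 0  0  0  0  0  0  0  0  0 17  9  2  0  0  0  0  0]
0.114 [ 0.002 -0.056] [ 0.021 -0.001] [ 0  0  0  0  0  0  0  0  0 25  2  1  0  0  0  0  0]
0.12 [ 0.002 -0.062] [0.028 0.005] [ 0  0  0  0  0  0  0  0  0 53  9 15  0  0  0  0  0]
0.126 [ 0.003 -0.067] [0.027 0.01 ] [ 0  0  0  0  0  0  0  0  0 58  5 10  0  0  0  0  0]
```

Knob at x ≈ 0.040. I'll feel for the outer wall in half-millimetre steps.

Call:
carry_out(
  rows=[
    [0.0005,0,0,0,0,0],
    [0.001,0,0,0,0,0],
    [0.0015,0,0,0,0,0],
    [0.0015,0,0,0,0,0],
  ],
)

```text
time: 8.82
eef_pos: [0.5008, -0.2658, 0.0424]
tool_rot: [-3.124, 0.33, 0.0]
contact_force: [-1.1, -0.3, -0.0]
gripper_width: -0.0003
grip_force: 0.7
```

Call:
carry_out(
  rows=[
    [0.0005,0,0,0,0,0],
    [0.001,0,0,0,0,0],
    [0.001,0,0,0,0,0],
  ],
)

```text
time: 9.2
eef_pos: [0.5012, -0.2659, 0.0423]
tool_rot: [-3.124, 0.33, 0.002]
contact_force: [-6.4, 1.4, 4.6]
gripper_width: 0.0001
grip_force: 3.0
```

That is the wall: 6 N, with the knob at x = 42 mm. I'll back off, lift over, and come down on the knob's -y side.

Call:
carry_out(
  rows=[
    [-0.006,0,0,0,0,0],
    [-0.012,0,0,0,0,0],
    [-0.012,0,0,0,0,0],
    [-0.012,0,-0.025,0,0,0],
    [-0.012,0,-0.045,0,0,0],
    [-0.012,0.005,-0.045,0,0,0],
    [-0.002,0.02,-0.045,0,0,0],
    [0.01,0.035,-0.045,0,0,0],
    [0.023,0.047,-0.045,0,0,0],
    [0.023,0.047,-0.045,0,0,0],
    [0.023,0.047,-0.045,0,0,0],
  ],
)

```text
time: 10.58
eef_pos: [0.5139, -0.3165, 0.0866]
tool_rot: [-3.124, 0.33, 0.002]
contact_force: [-0.4, -0.2, -0.0]
gripper_width: 0.0002
grip_force: 0.0
```

Call:
carry_out(
  rows=[
    [0,0,0.02,0,0,0],
    [0,0,0.035,0,0,0],
    [0,0,0.042,0,0,0],
    [0,0,0.045,0,0,0],
    [0,0,0.045,0,0,0],
    [0,0,0.045,0,0,0],
  ],
)

```text
time: 11.32
eef_pos: [0.5147, -0.3168, 0.0428]
tool_rot: [3.124, -0.329, 0.001]
contact_force: [0.0, 0.2, -0.0]
gripper_width: 0.0001
grip_force: 0.0
```

```bash
python3 -c "
from h import *
st();tip('s6')
a=cv2.imread('pics/s6.png')[100:250,230:400];b=cv2.imread('pics/s6.png');b=snap('top','t6')[0][120:270,270:440,::-1]
cv2.imwrite('pics/c6.png',cv2.resize(np.hstack([a,b]),None,fx=2.3,fy=2.3,interpolation=cv2.INTER_CUBIC))"
```

```text
t 11.325 gate xy [ 0.0416 -0.0763] z 0.0428 F [-0.03  0.19 -0.02] w 0.0001
tilt [ 0.001 -0.    -1.   ] yaw err 0.0008358356917924081
0.06 [ 0.034 -0.028] [ 0.047 -0.02 ] [0 0 0 0 0 0 0 0 0 0 0 0 7 8 0 0 0]
0.066 [ 0.03  -0.031] [ 0.052 -0.015] [ 0  0  0  0  0  0  0  0  0  0  0  0 11  5  1  0  0]
0.072 [ 0.028 -0.068] [ 0.05  -0.012] [ 0  0  0  0  0  0  0  0  0  0  0  5 19 13  0  0  0]
0.078 [ 0.027 -0.068] [ 0.051 -0.013] [ 0  0  0  0  0  0  0  0  0  0  0  8 23 17  1  0  0]
0.084 [ 0.028 -0.068] [ 0.05  -0.014] [ 0  0  0  0  0  0  0  0  0  0  0  5 30 24  0  0  0]
0.09 [ 0.029 -0.068] [ 0.054 -0.013] [ 0  0  0  0  0  0  0  0  0  0  0  4 42 38  7  0  0]
0.096 [ 0.03  -0.068] [ 0.051 -0.059] [ 0  0  0  0  0  0  0  0  0  0  0  0 10 11  1  0  0]
0.102 [ 0.033 -0.065] [ 0.05 -0.06] [ 0  0  0  0  0  0  0  0  0  0  0  0  9 12  0  0  0]
0.108 [ 0.03  -0.067] [ 0.05 -0.06] [0 0 0 0 0 0 0 0 0 0 0 0 8 7 0 0 0]
0.114 [ 0.028 -0.066] [ 0.054 -0.048] [0 0 0 0 0 0 0 0 0 0 0 3 8 0 1 0 0]
0.12 [ 0.028 -0.068] [ 0.054 -0.042] [ 0  0  0  0  0  0  0  0  0  0  0  6 18  8  2  0  0]
0.126 [ 0.029 -0.067] [ 0.054 -0.036] [ 0  0  0  0  0  0  0  0  0  0  0  5 21 12  6  0  0]
```

View pics/c6.png

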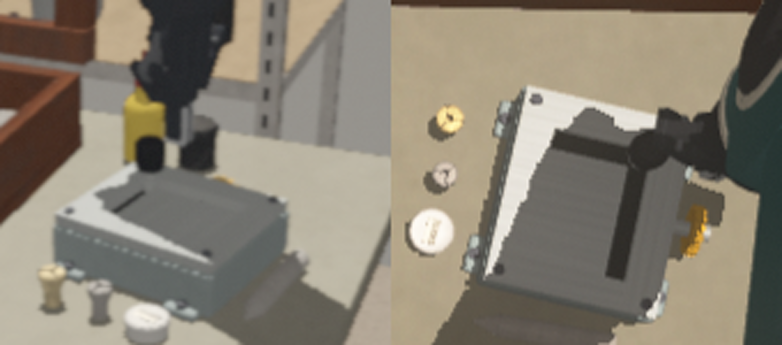

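The knob (crop about (648,150) in the top part) is at the corner, with the fingers beside it on -y. Now the short leg.

Call:
carry_out(
  rows=[
    [0,-0.008,0,0,0,0],
    [0,-0.013,0,0,0,0],
    [0,-0.017,0,0,0,0],
    [0,-0.022,0,0,0,0],
    [0,-0.028,0,0,0,0],
    [0,-0.034,0,0,0,0],
    [0,-0.041,0,0,0,0],
    [0,-0.048,0,0,0,0],
    [0,-0.055,0,0,0,0],
    [0,-0.061,0,0,0,0],
    [0,-0.065,0,0,0,0],
    [0,-0.066,0,0,0,0],
  ],
)

```text
time: 12.92
eef_pos: [0.5282, -0.2519, 0.0423]
tool_rot: [-3.124, 0.329, 0.0]
contact_force: [-0.3, -1.8, 0.4]
gripper_width: 0.0001
grip_force: 0.8
```

```bash
python3 -c "
from h import *
st();tip('s7')"
```

```text
t 12.925 gate xy [ 0.0412 -0.01  ] z 0.0423 F [ 0.07 -1.81  0.41] w 0.0001
tilt [-0.  0. -1.] yaw err 0.0010712156905365866
0.06 [0.035 0.016] [0.045 0.027] [ 0  0  0  0  0  0  0  0  0  0  0  0 10  8  0  0  0]
0.066 [0.029 0.012] [0.048 0.03 ] [ 0  0  0  0  0  0  0  0  0  0  0  2 12  6  0  0  0]
0.072 [ 0.028 -0.009] [0.05  0.032] [ 0  0  0  0  0  0  0  0  0  0  0  6 26 12  1  0  0]
0.078 [ 0.028 -0.014] [0.05  0.033] [ 0  0  0  0  0  0  0  0  0  0  0  9 34 10  2  0  0]
0.084 [ 0.028 -0.024] [0.051 0.033] [ 0  0  0  0  0  0  0  0  0  0  0  9 39 10  3  0  0]
0.09 [ 0.028 -0.024] [0.055 0.033] [ 0  0  0  0  0  0  0  0  0  0  0  3 69 42  5  0  0]
0.096 [ 0.03  -0.021] [0.049 0.026] [ 0  0  0  0  0  0  0  0  0  0  0  1 25 10  0  0  0]
0.102 [ 0.03  -0.017] [0.049 0.005] [ 0  0  0  0  0  0  0  0  0  0  0  1 27 10  0  0  0]
0.108 [ 0.03 -0.02] [0.048 0.005] [ 0  0  0  0  0  0  0  0  0  0  0  1 25  6  0  0  0]
0.114 [ 0.028 -0.036] [0.05  0.018] [ 0  0  0  0  0  0  0  0  0  0  0 10 19  0  1  0  0]
0.12 [ 0.028 -0.042] [0.055 0.025] [ 0  0  0  0  0  0  0  0  0  0  0 19 41 19  5  0  0]
0.126 [ 0.028 -0.047] [0.052 0.029] [ 0  0  0  0  0  0  0  0  0  0  0 20 43  8  6  0  0]
```

Call:
carry_out(
  rows=[
    [0,-0.003,0,0,0,0],
    [0,-0.006,0,0,0,0],
    [0,-0.008,0,0,0,0],
    [0,-0.009,0,0,0,0],
    [0,-0.01,0,0,0,0],
    [0,-0.01,0,0,0,0],
  ],
)

```text
time: 13.72
eef_pos: [0.5303, -0.2423, 0.0423]
tool_rot: [-3.124, 0.33, 0.0]
contact_force: [0.2, -1.2, -0.7]
gripper_width: 0.0001
grip_force: 0.6
```

Call:
carry_out(
  rows=[
    [0,-0.0005,0,0,0,0],
    [0,-0.001,0,0,0,0],
    [0,-0.0015,0,0,0,0],
    [0,-0.0015,0,0,0,0],
  ],
)

```text
time: 14.22
eef_pos: [0.5306, -0.2409, 0.0423]
tool_rot: [-3.124, 0.329, 0.0]
contact_force: [-0.3, -2.1, -0.4]
gripper_width: 0.0001
grip_force: 0.7
```

Call:
carry_out(
  rows=[
    [0,-0.0005,0,0,0,0],
    [0,-0.001,0,0,0,0],
    [0,-0.001,0,0,0,0],
  ],
)

```text
time: 14.6
eef_pos: [0.5308, -0.2399, 0.0424]
tool_rot: [-3.124, 0.329, 0.0]
contact_force: [1.0, -0.6, -0.3]
gripper_width: -0.0001
grip_force: 0.7
```

```bash
python3 -c "
from h import *
st();tip('s8')" | head -8
```

```text
t 14.6 gate xy [0.0412 0.0023] z 0.0424 F [ 1.05 -0.35 -0.29] w -0.0001
tilt [-0.  0. -1.] yaw err 0.0009184249370172703
0.06 [0.034 0.029] [0.045 0.039] [0 0 0 0 0 0 0 0 0 0 0 0 9 7 0 0 0]
0.066 [0.03  0.027] [0.048 0.045] [ 0  0  0  0  0  0  0  0  0  0  0  0 12  5  0  0  0]
0.072 [ 0.028 -0.005] [0.052 0.044] [ 0  0  0  0  0  0  0  0  0  0  0  5 33 10  1  0  0]
0.078 [0.028 0.   ] [0.054 0.044] [ 0  0  0  0  0  0  0  0  0  0  0  9 32  9  5  0  0]
0.084 [ 0.028 -0.006] [0.056 0.044] [ 0  0  0  0  0  0  0  0  0  0  0 10 45 12  3  0  0]
0.09 [ 0.029 -0.002] [0.053 0.045] [ 0  0  0  0  0  0  0  0  0  0  0  3 58 41  8  0  0]
```

Call:
carry_out(
  rows=[
    [0,-0.0005,0,0,0,0],
    [0,-0.001,0,0,0,0],
    [0,-0.001,0,0,0,0],
  ],
)

```text
time: 15.02
eef_pos: [0.531, -0.2389, 0.0424]
tool_rot: [-3.124, 0.329, 0.0]
contact_force: [0.8, -1.6, -1.0]
gripper_width: 0.0
grip_force: 0.7
```

Call:
carry_out(
  rows=[
    [0,-0.0005,0,0,0,0],
    [0,-0.0008,0,0,0,0],
    [0,-0.0008,0,0,0,0],
  ],
)

```text
time: 15.4
eef_pos: [0.5311, -0.2381, 0.0424]
tool_rot: [-3.124, 0.33, 0.0]
contact_force: [-0.1, -0.4, -1.0]
gripper_width: 0.0003
grip_force: 0.7
```

Call:
carry_out(
  rows=[
    [0,-0.0005,0,0,0,0],
    [0,-0.0008,0,0,0,0],
    [0,-0.0008,0,0,0,0],
  ],
)

```text
time: 15.78
eef_pos: [0.5313, -0.2374, 0.0424]
tool_rot: [-3.124, 0.33, 0.0]
contact_force: [0.6, -1.3, 0.1]
gripper_width: 0.0003
grip_force: 0.7
```

Call:
carry_out(
  rows=[
    [0,-0.0005,0,0,0,0],
    [0,-0.0008,0,0,0,0],
    [0,-0.0008,0,0,0,0],
  ],
)

```text
time: 16.15
eef_pos: [0.5315, -0.2366, 0.0424]
tool_rot: [-3.124, 0.33, 0.0]
contact_force: [-1.8, -1.2, -0.7]
gripper_width: -0.0001
grip_force: 0.8
```

Call:
carry_out(
  rows=[
    [0,-0.0005,0,0,0,0],
    [0,-0.0008,0,0,0,0],
    [0,-0.0008,0,0,0,0],
  ],
)

```text
time: 16.52
eef_pos: [0.5316, -0.2362, 0.0424]
tool_rot: [3.124, -0.33, -0.0]
contact_force: [0.4, -4.9, -1.1]
gripper_width: 0.0
grip_force: 2.4
```

```bash
python3 -c "
from h import *
st();tip('s9')" | head -8
```

```text
t 16.525 gate xy [0.0412 0.0061] z 0.0424 F [ 1.47 -4.74 -1.09] w 0.0
tilt [-0. -0. -1.] yaw err 0.0005063092063285479
0.06 [0.035 0.027] [0.047 0.044] [ 0  0  0  0  0  0  0  0  0  0  0  0 12  4  0  0  0]
0.066 [0.029 0.025] [0.05  0.046] [ 0  0  0  0  0  0  0  0  0  0  0  1 11  6  0  0  0]
0.072 [ 0.028 -0.   ] [0.053 0.048] [ 0  0  0  0  0  0  0  0  0  0  0  7 31  9  2  0  0]
0.078 [0.028 0.   ] [0.054 0.049] [ 0  0  0  0  0  0  0  0  0  0  0 11 36 13  4  0  0]
0.084 [0.028 0.001] [0.051 0.048] [ 0  0  0  0  0  0  0  0  0  0  0  8 44  8  2  0  0]
0.09 [ 0.029 -0.001] [0.054 0.048] [ 0  0  0  0  0  0  0  0  0  0  0  2 66 41  7  0  0]
```

The end wall gives 5 N, so the knob is home. I'll back straight off, then lift.

Call:
carry_out(
  rows=[
    [0,0.004,0,0,0,0],
    [0,0.012,0,0,0,0],
    [0,0.025,0,0,0,0],
    [0,0.03,0,0,0,0],
    [0,0.03,-0.03,0,0,0],
    [0,0.03,-0.07,0,0,0],
    [0,0.05,-0.12,0,0,0],
    [-0.04,0.08,-0.15,0,0,0],
    [-0.08,0.12,-0.15,0,0,0],
    [-0.12,0.16,-0.15,0,0,0],
    [-0.12,0.16,-0.15,0,0,0],
    [-0.12,0.16,-0.15,0,0,0],
  ],
)

```text
time: 18.08
eef_pos: [0.3811, -0.3672, 0.1925]
tool_rot: [-3.124, 0.33, -0.0]
contact_force: [0.2, 0.9, -0.2]
gripper_width: 0.0001
grip_force: 0.0
```

```bash
python3 -c "
from h import *
st();tip('s10')
a=cv2.imread('pics/s10.png')[150:260,230:380];b=snap('top','t10')[0][140:280,270:420,::-1]
cv2.imwrite('pics/c10.png',np.hstack([cv2.resize(b,(396,370)),cv2.resize(a,(400,370))]))"
```

```text
t 18.075 gate xy [-0.0785 -0.1536] z 0.1925 F [-0.01  0.93 -0.17] w 0.0001
tilt [ 0.  0. -1.] yaw err 0.0005937405385689487
0.06 [0.035 0.026] [0.046 0.041] [ 0  0  0  0  0  0  0  0  0  0  0  0 12  6  0  0  0]
0.066 [0.029 0.03 ] [0.054 0.046] [ 0  0  0  0  0  0  0  0  0  0  0  1 13  6  1  0  0]
0.072 [0.029 0.027] [0.053 0.047] [ 0  0  0  0  0  0  0  0  0  0  0  7 20  8  2  0  0]
0.078 [0.028 0.027] [0.052 0.048] [ 0  0  0  0  0  0  0  0  0  0  0  5 22 14  1  0  0]
0.084 [0.028 0.027] [0.053 0.048] [ 0  0  0  0  0  0  0  0  0  0  0  9 20 12  4  0  0]
0.09 [0.029 0.024] [0.054 0.049] [ 0  0  0  0  0  0  0  0  0  0  0  5 39 31  5  0  0]
0.096 [0.037 0.028] [0.04  0.033] [0 0 0 0 0 0 0 0 0 0 0 0 1 1 0 0 0]
```

View pics/c10.png

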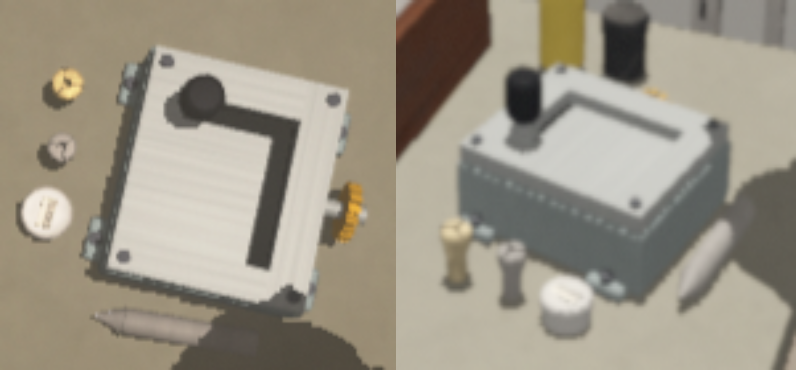

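The knob is at the closed end (crop (203,98) in the top view), and the loose parts are where they were. The arm is clear, so I'll hand it in.

```bash
python3 -c "
from h import *
print(ctrl.job_done())"
```

```text
the job is handed in; nothing more can be done
None
```

The selector was pushed to the corner and then home against the closed end of the short leg (about 5 N at the end wall). The final pictures show the knob down, the collets, tin and arbor where they were, and the arm clear. The job is handed in, but no verdict came back.

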